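Show a pipe tee to the inspection camera

TASK

Take the black iron tee out of the cream parts pan and hold it up to the inspection camera so that it can look straight into the side branch: branch mouth square to the lens, centred on it and about 12 cm in front of it, with the straight run of the tee level. Leave the other fittings lying in the pan where they are and do not touch the camera or its stand. Finish while still holding the tee steady there; do not put it down.

Things in the scene. Friction and masses are not known exactly. Their poses are not given: they have to be found in the camera images.
- tee_center (a point): centre of the black iron pipe tee (loose, about 0.16 kg), where its three arms cross; it lies flat in the pan, this point 20 mm above the bench. x axis: out along the side branch; y: along the straight run; z: up as it lies. Each arm reaches 28 mm to a flat banded mouth of 32 mm diameter, so the run is 56 mm between its end faces, which can be gripped from above. Ends count as solid.
- tee_mouth (a point): centre of the mouth of the tee's side branch, 28 mm out from tee_center along the branch. Same axes as tee_center. The bore seen in each mouth is 21 mm wide, too tight for a finger.
- lens (a point): centre of the camera's front face (lens in a white 72 mm ring light), on the optical axis, 0.25 to 0.37 m above the bench. The camera looks along its own -x axis, roughly towards the robot and 17 to 35 degrees down; y is level, z up and tilted with the camera. Height, tilt and bearing differ at each start, then stay clamped. The head is 46 mm wide behind, 130 mm long.
- tee: the tee itself: origin on its underside as it lies, 16 mm below tee_center; same axes.
- camera_stand: the camera's stand, fixed to the bench ahead and to the left: base plate 200 x 150 x 14 mm, column 20 mm thick, 475 mm high, 70 mm behind the plate's centre, clamp and yoke with the camera head. Origin: centre of the plate's underside; x axis towards the column; the lens is 95 to 110 mm on the -x side. An arm that swings across must pass on the robot's side of the camera.
- pan: cream plastic pan, fixed to the bench, 300 x 300 mm and 41 mm high with a flat rim of 314 mm, walls and floor 4 mm. Origin: centre of its underside. Four fittings lie in it, one in each quarter, about 124 mm apart, in any arrangement.
- elbow_center (a point): middle of the grey galvanised elbow, a bystander 44 x 44 x 32 mm, 20 mm above the bench.
- hexnipple_center (a point): centre of the brass hexagon nipple, a bystander lying down, 50 mm long, 26 mm over its hexagon.
- cap_center (a point): centre of the rusty round pipe cap, a bystander standing on its mouth, 35 mm wide and 24 mm high.

How it is judged (in metres and radians):
On the way:
1. the tee is lifted out of the pan in the gripper (height (world z) of tee_center above 0.08 m and contact force between the fingers and tee above 1 N), for 0.2 s.
At the end, for the whole second after the job is handed in: The tee is held still in the gripper alone, in the air before the camera: the branch mouth faces the lens within 11 degrees, is within 18 mm of the optical axis sideways and up and down and 12 cm (give or take 2.5 cm) in front of the lens, and the run is level within 10 degrees (contact force between the fingers and tee above 1 N and height (world z) of tee_center above 0.12 m and x of lens in the frame of tee_center between 0.123 and 0.173 m and y of tee_mouth in the frame of lens between -0.018 and 0.018 m and z of tee_mouth in the frame of lens between -0.018 and 0.018 m and angle between the x axis of tee_center and the x axis of lens, either way round below 0.2 rad and angle between tee_center's own y axis and vertical between 1.396 and 1.746 rad and linear speed of tee below 0.02 m/s and angular speed of tee below 0.15 rad/s and contact force between tee and camera_stand below 0.1 N); the arm keeps its last pose, push and grip.
It fails at once if another fitting is moved from its place in the pan (by over 3 cm) (distance of any of elbow_center, hexnipple_center, cap_center from where it was at the start of the episode above 0.03 m).
It fails at once if the camera or its stand is touched (contact force between camera_stand and anything else above 1 N or distance of lens from where it was at the start of the episode above 0.01 m).
It also fails if it takes over 37 s, if anything falls off the work surface, if the arm or the gripper's body presses on something with over 40 N, if the wrist force passes 120 N, or if a joint passes its speed limit or range.

ROBOT

A 6-joint arm with a two-finger parallel gripper is mounted at the origin on the work surface. World frame = base frame: x ahead of the robot, y to its left, z up, the work surface at z = 0. Lengths are in mm, angles in rad, forces in N, time in s.
With the tool pointing down it reaches from about 300 to 775 mm from the base axis. Payload 14.6 kg.
Tool frame: the origin (TCP) lies at the very end of the fingers, on their centre line; the grasp point (between the pads) lies 19 mm behind it; z points along the fingers, y is the direction in which the jaws open and shut (so a half turn about z gives the same grasp; the last joint's range is limited). The gripper opens to 94 mm and grips with 3 to 60 N. Pads are 16 mm wide; open, the fingers measure 119 mm over their backs; the gripper's body (75 mm by 177 mm) begins 78 mm behind the grasp point.
Start: joints at [-1.407, 0.3, 1.521, -0, 1.321, -0.067], TCP at [125.81, -535.407, 205.446] pointing down, gripper open.
Joint ranges: [-3.03, 3.03], [-0.79, 2.21], [0.23, 2.52], [-1.04, 4.18], [0, 3.07], [-2.55, 2.55]. Speed limits (rad/s): [2.22, 2.22, 2.57, 3.14, 3.14, 3.14].

INTERFACE

Orientations are given as a unit quaternion [w, x, y, z].
In Python, from cell import ctrl, imaging, finder gives the robot as it stands.
- The arm moves only by the shell command python3 -m crank 'ROWS'. ROWS is JSON, a list of rows, each a list of 3 entries, a list of its own where there are three numbers: the shift along the world's x, y, z in m, then the turn about the world's z in rad, then the opening, from -1 (shut) to 1 (fully open), so that 0 is half open. In form: [[[tx, ty, tz], twist, gripper], ...]. A call has 1 to 10 rows; each row is the pose to reach, as a shift and turn from the pose measured when the call began; what a row does not reach only later rows make up. A row lasts 1/10 s, in which the tool goes at most 50 mm and 8.59 degrees, less where a joint would pass 70% of its speed; a pose out of reach is approached as far as the arm can. A call with a gripper value outside its range is refused whole. The fingers move at their own pace and stop on an object; the grip force is fixed at half the most. Time passes only in rows, so rows that repeat a pose let the fingers close. It gives the time, the measured TCP pose, the force and the opening at its end, in the units of the state.
- ctrl.observe(): the state, without advancing time (a new reading comes with each control period).
- imaging.snapshot(name): name is "scene" or "top" or "wrist"; returns the picture (384x512x3 uint8, blue, green, red); there is no depth.
- imaging.camera_info(name): a dict with "fx", "fy", "cx", "cy" (pixels), "pose" (4x4, takes a point from camera to world coordinates). Camera axes: x right, y down, z forward; pixel columns grow to the right and rows downward; lengths in mm; the calibration is good to about 2 mm. A picture is of the moment at which its call begins: read the wrist's pose just before it. camera_info takes no time and is no camera call; for the wrist camera it gives the pose at the moment of the call.
- ctrl.hand_in(): hands the job in, once; it reports no verdict.
Trained networks look in the newest picture that a camera, given by its name, has taken for a name from the list of things; names that differ only in an ending like _2 or _b are one class to them, and where a whole thing is asked for, a point or a joint stands for the part that bears it (a point fixed in the world has none). Each returns a list of dicts, best first, with "conf" (0 to 1); they miss things now and then, are a little off and sometimes report something else, mostly with a low value. They report only what shows in the picture. A call takes as long as a camera call.
- finder.find_in(query, camera): "extent" ([left, top, right, bottom] in pixels, round what is visible of it).
The state is a dict: "time_s": time; "joint_positions": joint angles; "joint_vel": joint speeds; "tau": joint torques, N m; "tcp_pos": TCP position; "ee_rot": TCP orientation; "contact_force": force on the tool from outside, world axes, zero at the start; "ft_torque": the same for the moment, N m; "gripper_width": finger opening in mm.
Only numpy, scipy, OpenCV 4.12 (cv2) and the standard library are available. Lean on these libraries where they do the work, as an engineer would, in place of code of your own. Each camera call takes 0.05 s, during which the arm holds its last target.

## Working session

There is one attempt and no reset: what is moved stays moved. The work goes in short steps, Python scripts to look and compute and a shell command to move; the robot and the scene stay as the last step left them, time stands still between calls to the robot, and variables do not carry over. Pictures are saved under pics/ and viewed, and the job is handed in when it is done.

```bash
ls -la; mkdir -p pics; cat > h.py <<'E'
import numpy as np, cv2
from cell import ctrl, imaging, finder
def ray(info,u,v):
    P=np.array(info['pose']); d=np.array([(u-info['cx'])/info['fx'],(v-info['cy'])/info['fy'],1.]); 
    return P[:3,3],P[:3,:3]@d
def atz(info,u,v,z):
    o,d=ray(info,u,v); return o+d*(z-o[2])/d[2]
def proj(info,p):
    P=np.linalg.inv(np.array(info['pose'])); q=P[:3,:3]@np.array(p)+P[:3,3]
    return np.array([info['fx']*q[0]/q[2]+info['cx'],info['fy']*q[1]/q[2]+info['cy']])
E
python3 - <<'E'
from h import *
s=ctrl.observe();print(s['time_s'],s['tcp_pos'],s['ee_rot'],s['gripper_width'])
for n in ['scene','top']:
    im=imaging.snapshot(n);cv2.imwrite(f'pics/{n}0.png',im)
    i=imaging.camera_info(n);print(n,i['fx'],i['fy'],i['cx'],i['cy'],np.round(i['pose'],3).tolist())
    for q in ['tee','lens','camera_stand','pan']:
        print(q,[(np.round(r['extent']).tolist(),round(r['conf'],2)) for r in finder.find_in(q,n)][:3])
print(ctrl.observe()['time_s'])
E
```

```text
total 12
drwxr-xr-x  3 agent agent 4096 Dec  7 16:32 .
drwxr-xr-x 23 root  root  4096 Dec  7 16:32 ..
drwxr-xr-x  2 agent agent 4096 Dec  7 16:32 pics
0.0 [ 125.78875026 -535.15761945  204.89306892] [-5.62985283e-04  9.93347094e-01  1.15157427e-01 -2.82910886e-05] 93.83660851047298
scene 467.8267817186017 467.8267817186017 255.58124192214618 190.39198957651539 [[0.86, 0.359, -0.363, 968.638], [0.511, -0.599, 0.617, -629.856], [0.004, -0.716, -0.698, 884.567], [0.0, 0.0, 0.0, 1.0]]
tee [([151.0, 314.0, 181.0, 347.0], 0.96)]
lens [([303.0, 74.0, 372.0, 128.0], 0.71)]
camera_stand [([294.0, 28.0, 410.0, 231.0], 0.75), ([57.0, 215.0, 264.0, 384.0], 0.66)]
pan [([54.0, 215.0, 264.0, 383.0], 0.95)]
top 419.7618117668363 419.7618117668363 248.15422935639273 192.1175696297593 [[-0.085, -0.969, 0.232, 358.864], [-0.996, 0.084, -0.014, -23.824], [-0.005, -0.232, -0.973, 1262.932], [0.0, 0.0, 0.0, 1.0]]
tee [([328.0, 207.0, 353.0, 226.0], 0.65)]
lens [([117.0, 132.0, 181.0, 184.0], 0.62)]
camera_stand [([84.0, 96.0, 200.0, 214.0], 0.57)]
pan [([266.0, 181.0, 382.0, 293.0], 0.75)]
0.5
```

```bash
python3 - <<'E'
import cv2,numpy as np
a=cv2.imread('pics/scene0.png');b=cv2.imread('pics/top0.png')
cv2.imwrite('pics/s0.png',cv2.resize(a,(800,600),interpolation=cv2.INTER_CUBIC))
cv2.imwrite('pics/t0.png',cv2.resize(b,(800,600),interpolation=cv2.INTER_CUBIC))
cv2.imwrite('pics/sc0.png',np.hstack([cv2.resize(a[20:240,280:420],None,fx=2.7,fy=2.7,interpolation=cv2.INTER_CUBIC),cv2.resize(b[90:220,80:205],None,fx=3,fy=4.56,interpolation=cv2.INTER_CUBIC)[:594]]))
E
```

```text
Traceback (most recent call last):
ValueError: all the input array dimensions except for the concatenation axis must match exactly, but along dimension 0, the array at index 0 has size 594 and the array at index 1 has size 593
```

View pics/s0.png

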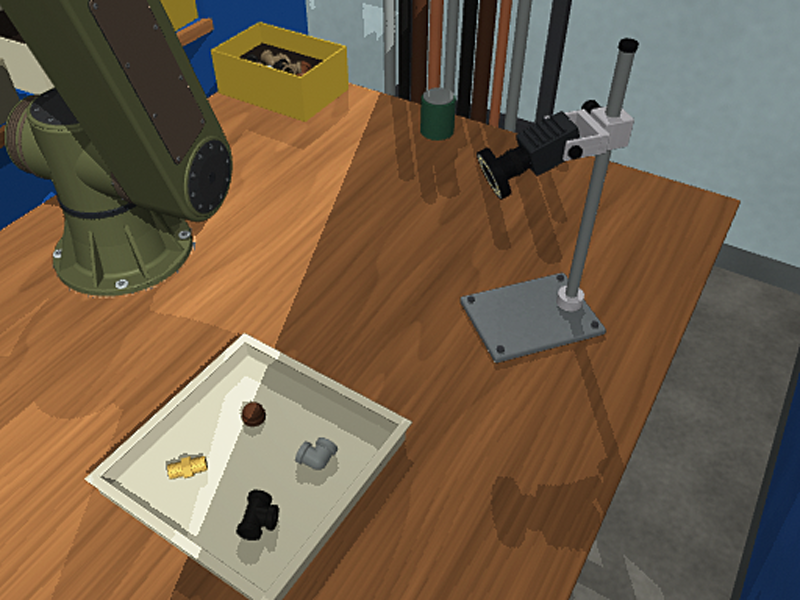

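View pics/t0.png

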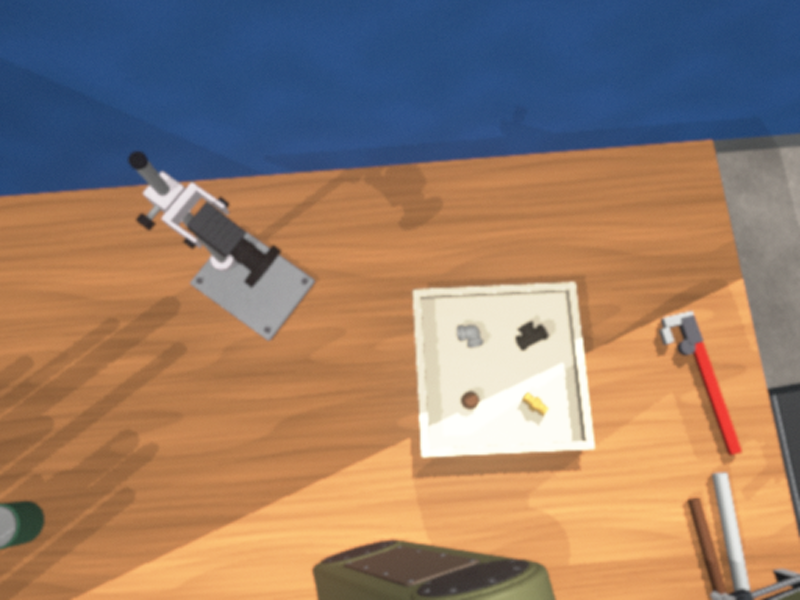

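```bash
python3 - <<'E'
import cv2,numpy as np
from h import *
a=cv2.imread('pics/scene0.png');b=cv2.imread('pics/top0.png')
cv2.imwrite('pics/c1.png',np.hstack([cv2.resize(a[60:140,290:390],(400,320),interpolation=cv2.INTER_CUBIC),cv2.resize(b[110:190,110:210],(400,320),interpolation=cv2.INTER_CUBIC)]))
cv2.imwrite('pics/c2.png',np.hstack([cv2.resize(a[295:365,120:210],(400,311),interpolation=cv2.INTER_CUBIC),cv2.resize(b[190:260,290:380],(400,311),interpolation=cv2.INTER_CUBIC)]))
i=imaging.camera_info('scene');t=imaging.camera_info('top')
print(atz(i,165,330,20),atz(t,340,214,20))
# pan corners top rim
for u,v in [(414,290),(577,283),(593,447),(422,457)]: print(atz(t,u*.64,v*.64,41))
E
```

```text
[ 568.2539269  -308.86886586   20.        ] [ 563.97608484 -311.31989397   20.        ]
[665.7855323  -93.93639555  41.        ]
[ 652.54092409 -407.67551431   41.        ]
[ 344.94043818 -389.86791609   41.        ]
[353.73538869 -78.95460067  41.        ]
```

View pics/c1.png

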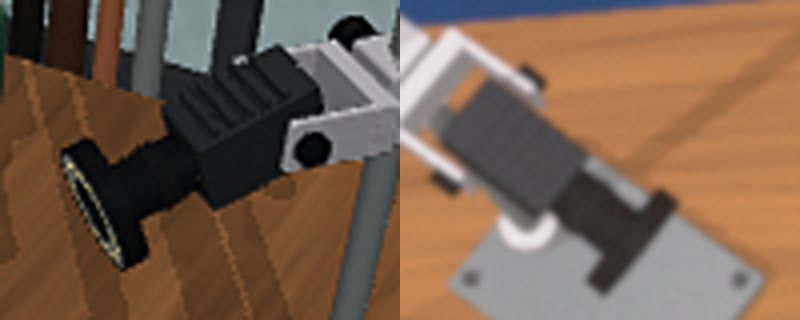

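View pics/c2.png

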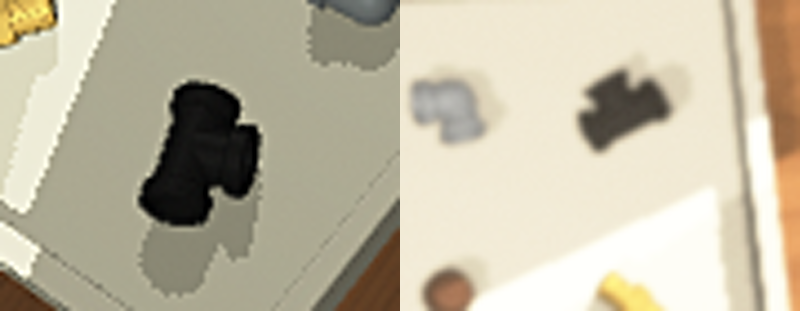

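```bash
python3 - <<'E'
import cv2,numpy as np
a=cv2.imread('pics/scene0.png');b=cv2.imread('pics/top0.png')
cv2.imwrite('pics/d1.png',cv2.resize(a[90:135,298:348],(660,594),interpolation=cv2.INTER_NEAREST))
cv2.imwrite('pics/d2.png',cv2.resize(b[120:190,120:190],(600,600),interpolation=cv2.INTER_NEAREST))
E
```

```text
(no output)
```

View pics/d1.png

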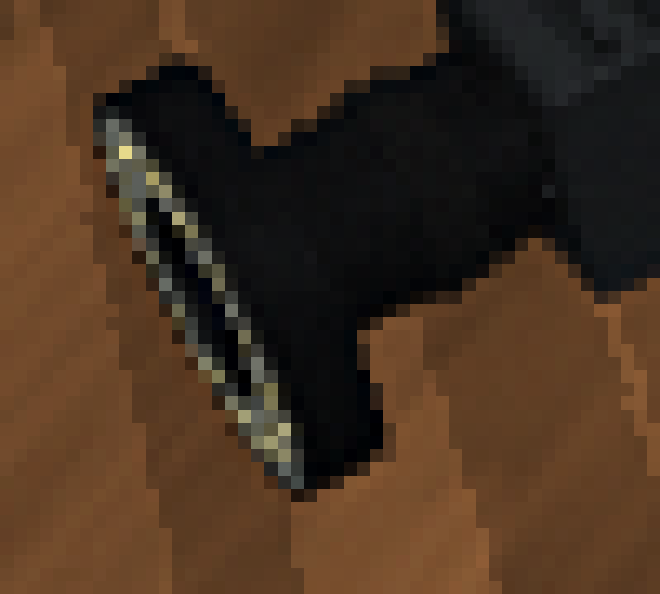

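View pics/d2.png

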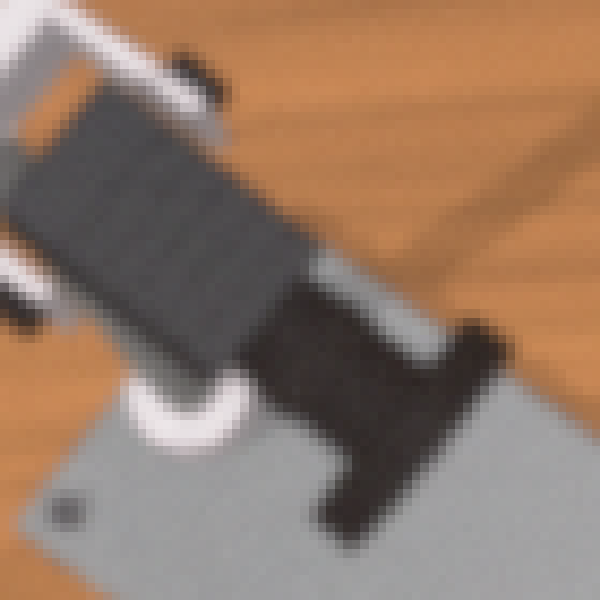

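```bash
cat > fit.py <<'E'
from h import *
from scipy.optimize import least_squares
S=imaging.camera_info('scene');T=imaging.camera_info('top')
def frame(p):
    b,t=p[3],p[4]  # look dir bearing b, down t
    x=-np.array([np.cos(b)*np.cos(t),np.sin(b)*np.cos(t),-np.sin(t)])
    y=np.cross([0,0,1],x);y/=np.linalg.norm(y);z=np.cross(x,y);return x,y,z
def circ(p,off=0,r=36):
    x,y,z=frame(p);a=np.linspace(0,2*np.pi,73)[:-1]
    return np.array(p[:3])+off*x+r*(np.cos(a)[:,None]*y+np.sin(a)[:,None]*z)
def ell(info,p):
    q=np.array([proj(info,c) for c in circ(p)],np.float32)
    (c,ax,an)=cv2.fitEllipse(q); ax=list(ax)
    # major endpoints
    m=q-np.array(c);u,s,vt=np.linalg.svd(m);d=vt[0]*max(ax)/2
    if d[1]>0:d=-d
    dot=frame(p)[0]@(np.array(p[:3])-np.array(info['pose'])[:3,3]); sg=np.sign(dot)
    return np.array(c)+d,np.array(c)-d,sg*min(ax)/2
def res(p,mt=0.0,ms=2.2,fs=((305.8,98.3),(320.7,127.3)),ft=((178.9,161.4),(160.8,183.6))):
    e=ell(S,p);f=ell(T,p)
    return np.r_[e[0]-fs[0],e[1]-fs[1],(e[2]-ms),f[0]-ft[0],f[1]-ft[1],(f[2]-mt)]
if __name__=='__main__':
    for mt in (-1.5,-.7,0,.5):
      for ms in (2.0,2.6):
        best=None
        for b in (3.6,3.9,4.2):
            r=least_squares(res,[680,120,310,b,.4],args=(mt,ms),x_scale=[50,50,50,.2,.2])
            if best is None or r.cost<best.cost:best=r
        p=best.x;print(mt,ms,np.round(p[:3],1),np.degrees(p[3])%360-180,np.degrees(p[4]),best.cost,np.round(best.fun,1))
E
python3 fit.py
```

```text
-1.5 2.0 [656.2 118.6 323.7] 37.824124760112255 20.98561079298342 137.93850578871468 [-2.2 -1.6 -5.2  2.5 -2.  11.6 -4.2  6.2 -6.3  0.9]
-1.5 2.6 [667.6 121.6 314.9] 43.706425576795425 32.58575464987212 180.79168760098395 [-0.4  4.7  3.3  5.1 -3.5  9.9 -8.2  6.3 -8.9 -2.2]
-0.7 2.0 [659.2 127.1 324.3] 48.68208498317662 22.91582880438992 70.46616676921815 [-1.2 -2.3  0.2 -0.5  0.1  6.  -7.   4.4 -5.4 -0.5]
-0.7 2.6 [655.8 132.  307.7] 46.50443194735246 28.296774448491657 49.80899361653817 [-3.   3.3 -0.4  3.8 -2.2  5.7 -2.8  3.3 -2.4 -1.9]
0 2.0 [652.8 116.5 342.5] 40.96253336006342 18.987428671667267 200.81648007254128 [-3.5 -9.5 -6.2 -5.  -0.9 10.9 -6.   6.1 -6.5 -0. ]
0 2.6 [656.8 130.8 319.4] 54.04054236630449 21.485944414298086 43.3862445745093 [-2.2 -1.1  0.3 -0.2  0.8  3.7 -6.1  4.4 -2.9 -1. ]
0.5 2.0 [659.8 120.  321.1] 33.260081808203466 23.52433347250929 147.3197739166662 [-0.3 -0.3 -3.6  3.7 -3.5 11.8 -4.3  5.  -8.3 -1.6]
0.5 2.6 [658.  133.2 314.5] 39.67573446733866 32.46013788063191 56.12685423556812 [-1.5  0.5  0.8  1.3 -4.3  5.9 -3.2  0.9 -5.2 -4. ]
```

```bash
python3 - <<'E'
s=open('fit.py').read()
a=s.index("def ell");b=s.index("def res")
s=s[:a]+'''def ell(info,p):
    x,y,z=frame(p);L=np.array(p[:3]);c=proj(info,L)
    A=np.array([(proj(info,L+36*v)-proj(info,L-36*v))/2 for v in (y,z)]).T
    u,sv,vt=np.linalg.svd(A);d=u[:,0]*sv[0]
    if d[1]>0:d=-d
    return c+d,c-d,np.linalg.det(A)/sv[0]
'''+s[b:]
open('fit.py','w').write(s)
E
python3 - <<'E'
from fit import *
p=[680,120,310,3.7,.4]; print(ell(S,p)[2],ell(T,p)[2],[frame(p)[0]@(np.array(p[:3])-i['pose'][:3,3]) for i in (S,T)])
E
python3 fit.py
```

```text
-1.4894557290233426 -0.7552509751745354 [np.float64(-83.27905281827043), np.float64(-50.04535622802719)]
-1.5 2.0 [652.1 144.2 307.4] 48.662261690429006 22.933253141196058 3.0296857211276382 [-1.3 -0.2 -0.3  0.8 -0.   0.  -1.3 -1.3 -0.1  0.3]
-1.5 2.6 [652.1 144.2 307.4] 49.305144939024075 22.26194869267862 3.1326105903638126 [-1.3 -0.2 -0.3  0.9 -0.3 -0.1 -1.5 -1.1  0.1  0.5]
-0.7 2.0 [652.1 144.2 307.4] 48.71763458472023 21.909089835618534 2.9888100136930125 [-1.1 -0.3 -0.5  0.9  0.2 -0.  -1.4 -1.3 -0.  -0.2]
-0.7 2.6 [652.1 144.2 307.4] 49.3589973223221 21.23939578025887 2.9624843182925322 [-1.1 -0.3 -0.5  1.  -0.1 -0.1 -1.5 -1.1  0.1 -0.1]
0 2.0 [652.1 144.2 307.4] 48.76740436140139 21.01341868115815 3.299318000184201 [-0.9 -0.4 -0.7  1.   0.4 -0.  -1.4 -1.2  0.  -0.7]
0 2.6 [652.1 144.2 307.4] 49.40738638694438 20.345633550249755 3.160166908307865 [-0.9 -0.4 -0.7  1.1  0.1 -0.2 -1.5 -1.1  0.1 -0.5]
0.5 2.0 [652.1 144.2 307.4] 48.80361454677501 20.37425517926675 3.7189874220048322 [-0.8 -0.5 -0.8  1.1  0.5 -0.1 -1.4 -1.2  0.  -1. ]
0.5 2.6 [652.1 144.2 307.4] 49.44257893884432 19.708120969288245 3.4994677488746255 [-0.8 -0.5 -0.8  1.1  0.2 -0.2 -1.5 -1.1  0.1 -0.8]
```

```bash
cat > ov.py <<'E'
from fit import *
import sys
def overlay(p,out):
    a=cv2.imread('pics/scene0.png');b=cv2.imread('pics/top0.png');ims=[]
    for im,i,(x0,y0,w,h) in ((a,S,(290,50,100,90)),(b,T,(100,100,100,90))):
        k=4;c=cv2.resize(im[y0:y0+h,x0:x0+w],None,fx=k,fy=k,interpolation=cv2.INTER_CUBIC)
        f=lambda P:np.array([((proj(i,q)-(x0,y0)+.5)*k) for q in P],np.int32)
        cv2.polylines(c,[f(circ(p))],True,(0,255,0),1)
        cv2.polylines(c,[f(circ(p,12))],True,(255,255,0),1)
        x,y,z=frame(p);L=np.array(p[:3])
        for s in (-23,0,23): cv2.polylines(c,[f([L+s*y,L+s*y+140*x])],False,(0,0,255),1)
        for s in (-23,23): cv2.polylines(c,[f([L+s*z,L+s*z+140*x])],False,(255,0,255),1)
        ims.append(c)
    cv2.imwrite(out,np.hstack(ims))
if __name__=='__main__':
    overlay([652.1,144.2,307.4,np.radians(180+48.8),np.radians(21.5)],'pics/ov1.png')
E
python3 ov.py
```

```text
(no output)
```

View pics/ov1.png

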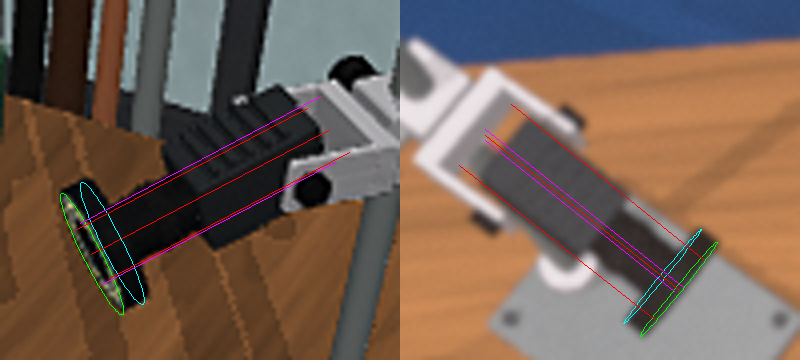

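```bash
python3 -c "
from h import *
i=imaging.camera_info('wrist');print(i['fx'],i['cx'],i['cy'],np.round(i['pose'],2).tolist())"
python3 -m crank '[[[0.40,0.215,0.02],0.293,1],[[0.40,0.215,0.02],0.293,1],[[0.40,0.215,0.02],0.293,1],[[0.40,0.215,0.02],0.293,1],[[0.40,0.215,0.02],0.293,1],[[0.40,0.215,0.02],0.293,1],[[0.40,0.215,0.02],0.293,1],[[0.40,0.215,0.02],0.293,1],[[0.40,0.215,0.02],0.293,1],[[0.40,0.215,0.02],0.293,1]]'
cat > snap.py <<'E'
from h import *
import sys,json
n,out=sys.argv[1:3]
i=imaging.camera_info(n);im=imaging.snapshot(n);cv2.imwrite(f'pics/{out}.png',im)
json.dump({k:(np.array(v).tolist()) for k,v in i.items() if k in('fx','fy','cx','cy','pose')},open(f'pics/{out}.json','w'))
for q in sys.argv[3:]: print(q,[(np.round(r['extent']).tolist(),round(r['conf'],2)) for r in finder.find_in(q,n)][:3])
s=ctrl.observe();print(s['time_s'],np.round(s['tcp_pos'],1),np.round(s['ee_rot'],4),np.round(s['contact_force'],1),s['gripper_width'])
E
python3 snap.py wrist w1 tee
```

```text
270.78563711088276 252.73897439068185 186.8584033470037 [[0.23, -0.94, -0.25, 199.67], [-0.97, -0.22, -0.06, -519.15], [-0.0, 0.26, -0.97, 385.06], [0.0, 0.0, 0.0, 1.0]]
time_s: 1.5
tcp_pos: [529.4, -317.2, 225.0]
ee_rot: [-0.0, 0.965, 0.261, 0.0]
contact_force: [-1.3, -0.8, 0.0]
gripper_width: 94.3
tee [([236.0, 123.0, 280.0, 161.0], 0.68)]
1.6 [ 526.4 -319.6  224.9] [-3.000e-04  9.656e-01  2.599e-01 -3.000e-04] [ 0.  -0.7 -0.9] 94.27064110886592
```

View pics/w1.png

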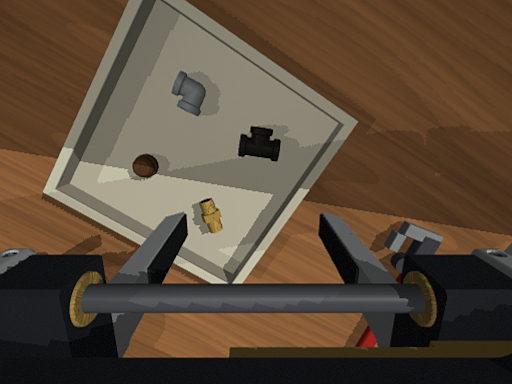

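```bash
cat > tee.py <<'E'
from h import *
import sys,json
from scipy.optimize import minimize
n,(x0,y0,x1,y1)=sys.argv[1],map(int,sys.argv[2:6])
i=json.load(open(f'pics/{n}.json'));im=cv2.imread(f'pics/{n}.png');g=im.max(2)
m=np.zeros(g.shape,np.uint8);m[y0:y1,x0:x1]=g[y0:y1,x0:x1]<45
nl,lab,st,ce=cv2.connectedComponentsWithStats(m);k=1+np.argmax(st[1:,4]);m=(lab==k).astype(np.uint8)
print('area',st[k])
# model: cloud of points on tee (cylinders r16 bands at ends, r13 body)
pts=[]
for ax in ((0,1,0),(0,-1,0),(1,0,0)):
    ax=np.array(ax,float);e1=np.array([0,0,1.]);e2=np.cross(ax,e1)
    for s in np.arange(0,28.01,1.75):
        r=16 if s>19 else 13
        for a in np.arange(0,2*np.pi,np.pi/10): pts.append(s*ax+r*(np.cos(a)*e1+np.sin(a)*e2))
pts=np.array(pts)
K=4
M=cv2.resize(m[y0:y1,x0:x1],None,fx=K,fy=K,interpolation=cv2.INTER_LINEAR)
def render(p):
    c,s=np.cos(p[2]),np.sin(p[2]);R=np.array([[c,-s,0],[s,c,0],[0,0,1]])
    q=np.array([proj(i,R@a+[p[0],p[1],20]) for a in pts]);o=np.zeros(M.shape,np.uint8)
    for u,v in ((q-(x0,y0)+.5)*K): cv2.circle(o,(int(u),int(v)),3,1,-1)
    return o
def cost(p):
    o=render((p[0],p[1],p[2]/50));return (o!=M).sum()/max(1,(o|M).sum())
c=atz(i,*ce[k],20)
best=None
for a0 in map(float,sys.argv[6:]):
    r=minimize(cost,[c[0],c[1],np.radians(a0)*50],method='Nelder-Mead',options=dict(initial_simplex=[[c[0],c[1],np.radians(a0)*50],[c[0]+6,c[1],np.radians(a0)*50],[c[0],c[1]+6,np.radians(a0)*50],[c[0],c[1],np.radians(a0)*50+10]],maxiter=120))
    print(a0,np.round(r.x[:2],1),'az',round(np.degrees(r.x[2]/50),1),round(r.fun,3))
    if best is None or r.fun<best.fun: best=r
o=render((best.x[0],best.x[1],best.x[2]/50))
v=cv2.resize(im[y0:y1,x0:x1],None,fx=K,fy=K,interpolation=cv2.INTER_CUBIC)
cs,_=cv2.findContours(o,cv2.RETR_EXTERNAL,cv2.CHAIN_APPROX_NONE);cv2.drawContours(v,cs,-1,(0,255,0),1)
cv2.imwrite(f'pics/{n}_fit.png',cv2.resize(v,None,fx=2,fy=2))
E
python3 tee.py w1 225 110 295 175 20 30 40
```

```text
area [239 127  41  34 975]
20.0 [ 560.5 -311. ] az 20.1 0.298
30.0 [ 559.8 -310.6] az 18.9 0.299
40.0 [ 560.1 -310.7] az 19.7 0.298
```

```bash
python3 - <<'E'
from h import *
import json
i=json.load(open('pics/w1.json'))
# rim outer corners and inner
for u,v in [(358,121),(236,287),(43,192)]: print(np.round(atz(i,u,v,41),1))
E
```

```text
[ 656.  -403.5   41. ]
[ 358.3 -388.    41. ]
[355.7 -80.   41. ]
```

View pics/w1_fit.png

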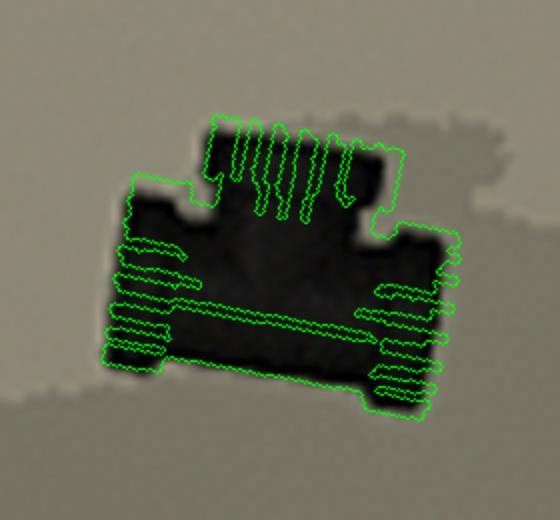

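```bash
python3 - <<'E'
s=open('tee.py').read()
a=s.index("pts=[]");b=s.index("K=4\n")
s=s[:a]+'''pieces=[]
for ax in ((0,1,0),(0,-1,0),(1,0,0)):
    ax=np.array(ax,float);e1=np.array([0,0,1.]);e2=np.cross(ax,e1)
    for s0,s1,r in ((0,28,13),(20,28,16)):
        pieces.append(np.array([t*ax+r*(np.cos(a)*e1+np.sin(a)*e2) for t in (s0,s1) for a in np.arange(0,2*np.pi,np.pi/12)]))
'''+s[b:]
a=s.index("    q=np.array([proj");b=s.index("    return o\n")
s=s[:a]+'''    o=np.zeros(M.shape,np.uint8)
    for P in pieces:
        q=np.array([proj(i,R@a+[p[0],p[1],20]) for a in P])
        h=cv2.convexHull(((q-(x0,y0)+.5)*K*16).astype(np.int32));cv2.fillConvexPoly(o,h,1,shift=4)
'''+s[b:]
open('tee.py','w').write(s)
E
python3 tee.py w1 225 110 295 175 20 30
```

```text
area [239 127  41  34 975]
20.0 [ 559.  -310.6] az 21.4 0.096
30.0 [ 559.  -310.6] az 21.5 0.096
```

View pics/w1_fit.png

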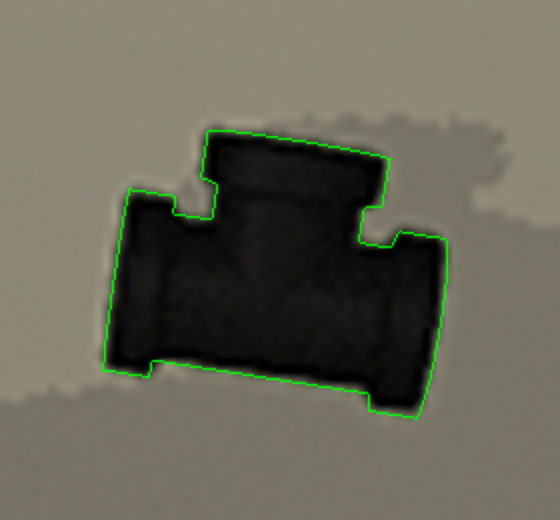

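```bash
python3 - <<'E'
from h import *
import json
for n in('scene','top'):
    i=imaging.camera_info(n);json.dump({k:(np.array(v).tolist()) for k,v in i.items() if k in('fx','fy','cx','cy','pose')},open(f'pics/{n}0.json','w'))
E
python3 tee.py scene0 140 305 190 355 20; python3 tee.py top0 320 200 360 232 20
```

```text
area [152 314  26  32 550]
20.0 [ 562.  -309.3] az 22.3 0.098Traceback (most recent call last):
  File "tee.py", line 7, in <module>
    nl,lab,st,ce=cv2.connectedComponentsWithStats(m);k=1+np.argmax(st[1:,4]);m=(lab==k).astype(np.uint8)
                                                         ~~~~~~~~~^^^^^^^^^^
    return _wrapfunc(a, 'argmax', axis=axis, out=out, **kwds)
    return bound(*args, **kwds)
ValueError: attempt to get argmax of an empty sequence
```

```bash
python3 snap.py wrist w2 >/dev/null;  python3 tee.py w2 225 110 295 175 20; python3 -c "
from h import *
s=ctrl.observe();print(s['tcp_pos'],s['ee_rot'],s['time_s'])"
```

```text
area [238 124  42  35 987]
20.0 [ 558.9 -310.9] az 21.8 0.091
[ 525.51038865 -320.45996089  225.09078582] [-1.94125793e-04  9.65833806e-01  2.59162016e-01 -2.65872118e-04] 1.65
```

```bash
python3 -m crank '[[[0.0345,0.01,-0.03],-0.14,1],[[0.0345,0.01,-0.08],-0.14,1],[[0.0345,0.01,-0.13],-0.14,1],[[0.0345,0.01,-0.17],-0.14,1],[[0.0345,0.01,-0.17],-0.14,1],[[0.0345,0.01,-0.17],-0.14,1]]'; python3 snap.py wrist w3; python3 snap.py scene s3
```

```text
time_s: 2.25
tcp_pos: [559.6, -311.6, 56.5]
ee_rot: [0.0, 0.982, 0.19, -0.0]
contact_force: [-0.3, -0.5, 1.1]
gripper_width: 94.6
2.3 [ 560.4 -311.8   57.9] [9.000e-04 9.817e-01 1.904e-01 9.000e-04] [ 0.8 -0.3  1.1] 94.12361019114806
2.35 [ 560.8 -311.8   58.3] [0.0013 0.9817 0.1906 0.0013] [0.  0.6 1. ] 93.8043702576367
```

```bash
python3 -c "
import cv2
a=cv2.imread('pics/s3.png');b=cv2.imread('pics/w3.png')
import numpy as np
cv2.imwrite('pics/v3.png',np.hstack([cv2.resize(a[250:384,60:240],(400,300)),cv2.resize(b,(400,300))]))"
```

```text
(no output)
```

View pics/v3.png

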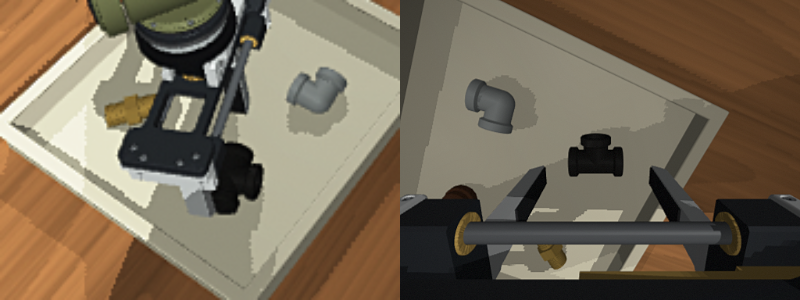

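```bash
python3 tee.py w3 360 165 402 230 20;python3 -c "
import json;from h import *
i=json.load(open('pics/w3.json'));print(proj(i,[560,-311.7,57]),proj(i,[560,-310.5,20]))"
```

```text
[251.69792693 222.9534581 ] [250.52729166 205.32446772]Traceback (most recent call last):
  File "tee.py", line 7, in <module>
    nl,lab,st,ce=cv2.connectedComponentsWithStats(m);k=1+np.argmax(st[1:,4]);m=(lab==k).astype(np.uint8)
                                                         ~~~~~~~~~^^^^^^^^^^
    return _wrapfunc(a, 'argmax', axis=axis, out=out, **kwds)
    return bound(*args, **kwds)
ValueError: attempt to get argmax of an empty sequence
```

View pics/w3.png

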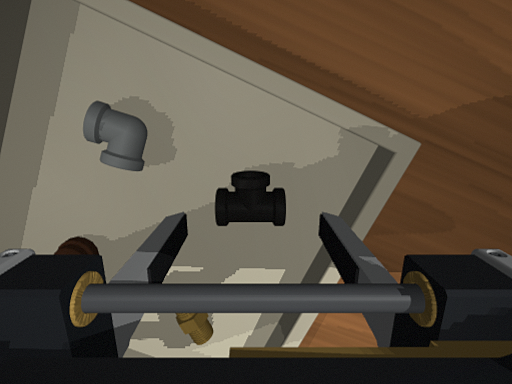

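```bash
python3 tee.py w3 200 160 300 235 20;python3 -m crank '[[[0,0.001,-0.025],0,1],[[0,0.001,-0.049],0,1],[[0,0.001,-0.049],0,1],[[0,0.001,-0.049],0,1]]'
```

```text
area [ 215  171   71   55 2972]
20.0 [ 558.8 -310.7] az 22.1 0.051
time_s: 2.75
tcp_pos: [561.5, -311.4, 11.4]
ee_rot: [0.002, 0.982, 0.191, 0.002]
contact_force: [0.3, -0.2, 1.1]
gripper_width: 93.8
```

```bash
python3 -m crank '[[[-0.0025,0.0005,-0.004],0,1],[[-0.0025,0.0005,-0.004],0,1],[[-0.0025,0.0005,-0.004],0,0.1],[[-0.0025,0.0005,-0.004],0,-0.3],[[-0.0025,0.0005,-0.004],0,-0.5],[[-0.0025,0.0005,-0.004],0,-0.5],[[-0.0025,0.0005,-0.004],0,-0.5],[[-0.0025,0.0005,-0.004],0,-0.5]]'
```

```text
time_s: 3.55
tcp_pos: [558.9, -310.8, 7.4]
ee_rot: [0.002, 0.982, 0.19, 0.002]
contact_force: [0.7, -0.0, -0.6]
gripper_width: 55.6
```

```bash
python3 -m crank '[[[0,0,0.045],0,-0.5],[[0,0,0.085],0,-0.5],[[0.03,0.01,0.085],-0.15,-0.5],[[0.069,0.01,0.085],-0.30,-0.5],[[0.069,0.01,0.085],-0.43,-0.5],[[0.069,0.01,0.085],-0.43,-0.5],[[0.069,0.01,0.085],-0.43,-0.5]]'; python3 snap.py wrist w4; python3 snap.py scene s4
```

```text
time_s: 4.25
tcp_pos: [627.5, -300.8, 92.0]
ee_rot: [0.002, 1.0, -0.021, 0.001]
contact_force: [-0.7, 0.6, -1.8]
gripper_width: 56.1
4.3 [ 627.4 -301.    92.4] [ 0.0023  0.9998 -0.0217  0.0014] [ 0.6 -0.3 -1.5] 55.569097600989096
4.35 [ 627.5 -301.    92.6] [ 0.0023  0.9998 -0.0221  0.0015] [-0.3 -0.4 -0.7] 55.61241819828114
```

View pics/w4.png

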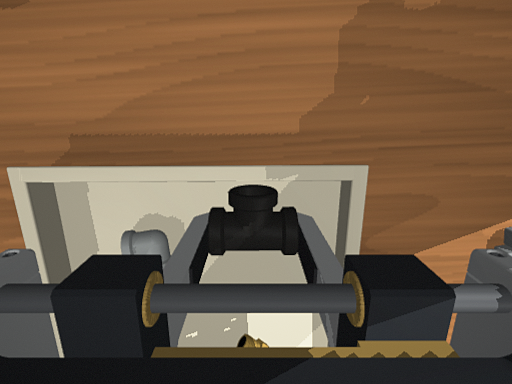

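View pics/s4.png

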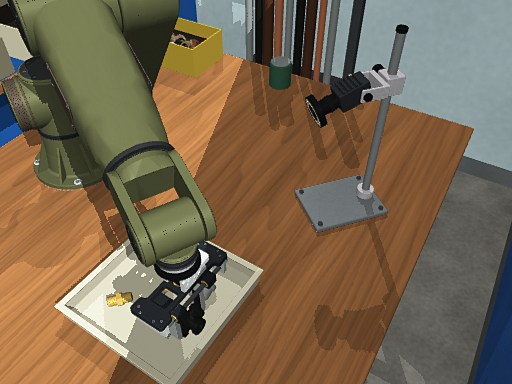

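```bash
python3 -c "
import json;from h import *
i=json.load(open('pics/w4.json'))
for u,v in [(10,169),(150,167.5),(250,167),(367,166),(250,181),(30,183),(350,181)]:print(u,v,np.round(atz(i,u,v,41),1))
print(proj(i,[627.5+28,-302,105+16]),proj(i,[627.5,-301,105+16]))"
```

```text
10 169 [666.2 -93.9  41. ]
150 167.5 [ 662.2 -214.7   41. ]
250 167 [ 658.8 -301.1   41. ]
367 166 [ 655.2 -402.4   41. ]
250 181 [ 646.4 -300.6   41. ]
30 183 [ 653.1 -107.9   41. ]
350 181 [ 642.5 -388.4   41. ]
[250.9385937  198.36131459] [251.36882365 242.19738689]
```

```bash
cat > pitch.py <<'E'
# usage: pitch.py pic cx cy cz az x0 y0 x1 y1 : fits dx (along branch horizontal), dz, pitch, with mask thresh
from h import *
import sys,json
from scipy.optimize import minimize
n=sys.argv[1];cx,cy,cz,az=map(float,sys.argv[2:6]);x0,y0,x1,y1=map(int,sys.argv[6:10]);TH=int(sys.argv[10]) if len(sys.argv)>10 else 45
i=json.load(open(f'pics/{n}.json'));im=cv2.imread(f'pics/{n}.png');g=im.max(2);K=4
M=cv2.resize((g[y0:y1,x0:x1]<TH).astype(np.uint8),None,fx=K,fy=K,interpolation=cv2.INTER_LINEAR)
pieces=[]
for ax in ((0,1,0),(0,-1,0),(1,0,0)):
    ax=np.array(ax,float);e1=np.array([0,0,1.]);e2=np.cross(ax,e1)
    for s0,s1,r in ((0,28,13),(20,28,16)):
        pieces.append(np.array([t*ax+r*(np.cos(a)*e1+np.sin(a)*e2) for t in (s0,s1) for a in np.arange(0,2*np.pi,np.pi/12)]))
def render(p):
    a=np.radians(az);t=np.radians(p[2])
    X=np.array([np.cos(a)*np.cos(t),np.sin(a)*np.cos(t),np.sin(t)]);Y=np.array([-np.sin(a),np.cos(a),0]);R=np.array([X,Y,np.cross(X,Y)]).T
    c=np.array([cx,cy,cz+p[1]])+p[0]*np.array([np.cos(a),np.sin(a),0])+p[3]*Y
    o=np.zeros(M.shape,np.uint8)
    for P in pieces:
        q=np.array([proj(i,R@v+c) for v in P]);h=cv2.convexHull(((q-(x0,y0)+.5)*K*16).astype(np.int32));cv2.fillConvexPoly(o,h,1,shift=4)
    return o
def cost(p): o=render(p);return (o!=M).sum()/max(1,(o|M).sum())+0.0005*(p[1]**2)+.0002*p[0]**2
best=None
for t in (-30,-10,10,30):
    s=[[0,0,t,0],[5,0,t,0],[0,3,t,0],[0,0,t+10,0],[0,0,t,4]]
    r=minimize(cost,s[0],method='Nelder-Mead',options=dict(initial_simplex=s,maxiter=150))
    print(t,np.round(r.x,1),round(r.fun,3))
    if best is None or r.fun<best.fun:best=r
v=cv2.resize(im[y0:y1,x0:x1],None,fx=K,fy=K,interpolation=cv2.INTER_CUBIC)
cs,_=cv2.findContours(render(best.x),cv2.RETR_EXTERNAL,cv2.CHAIN_APPROX_NONE);cv2.drawContours(v,cs,-1,(0,255,0),1)
cv2.imwrite(f'pics/{n}_p.png',v)
E
python3 -c "
import cv2;a=cv2.imread('pics/w4.png');print(a[165:260:6,252].max(1),a[230,200:310:5].max(1))"
python3 pitch.py w4 627.5 -301 105 -2.6 207 165 301 262
```

```text
[123 200 202 213  30  21  24  26  26  28  31  35  26  28  14 167] [94 26 37 32 25 34 34 35 31 39 32 35 31 36 33 32 33 21 33 33 10 96]
-30 [  0.5  -1.1 -21.8  -0.8] 0.056
-10 [ 0.  -2.  -5.6 -0.9] 0.05
10 [-0.3 -2.6 -4.8 -0.9] 0.052
30 [ 1.2 -0.1 33.3 -0.7] 0.075
```

View pics/w4_p.png

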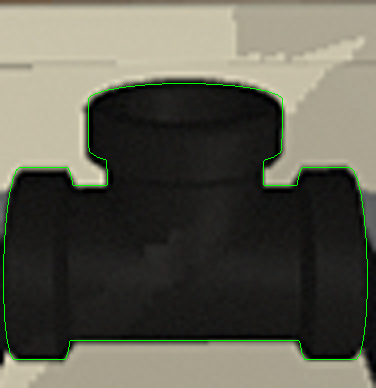

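```bash
python3 -m crank '[[[0.001,0,-0.03],0,-0.5],[[0.001,0,-0.044],0,-0.5],[[0.001,0,-0.049],0,-0.5],[[0.001,0,-0.053],0,-0.5],[[0.001,0,-0.057],0,-0.5],[[0.001,0,-0.06],0,-0.5],[[0.001,0,-0.06],0,-0.5]]'; python3 snap.py wrist w5
```

```text
time_s: 5.05
tcp_pos: [629.2, -301.4, 35.4]
ee_rot: [0.003, 1.0, -0.022, 0.003]
contact_force: [-4.3, 3.6, 12.8]
gripper_width: 55.5
5.1 [ 629.2 -301.4   35.4] [ 0.0029  0.9998 -0.0216  0.0029] [-4.4  3.9 12.7] 55.83315729747852
```

View pics/w5.png

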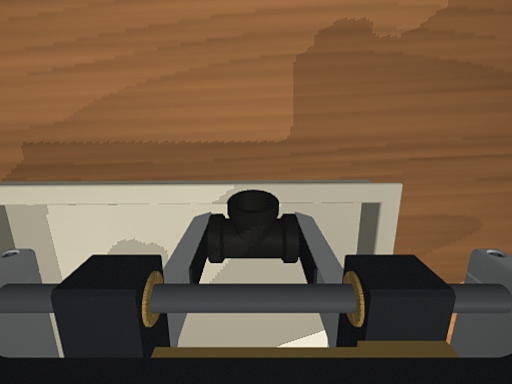

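```bash
python3 pitch.py w5 629.2 -301.4 47 -2.6 208 180 300 268; python3 -c "
import cv2
a=cv2.imread('pics/w5.png')[175:275,195:315];cv2.imwrite('pics/w5z.png',cv2.convertScaleAbs(cv2.resize(a,(720,600),interpolation=cv2.INTER_CUBIC),alpha=2.5))"
```

```text
-30 [ -3.2   3.2 -27.3  -1.3] 0.055
-10 [-4.6  1.5  9.3 -1.1] 0.029
10 [-4.   2.  20.3 -1.1] 0.03
30 [-3.5  3.2 22.7 -1.2] 0.034
```

View pics/w5z.png

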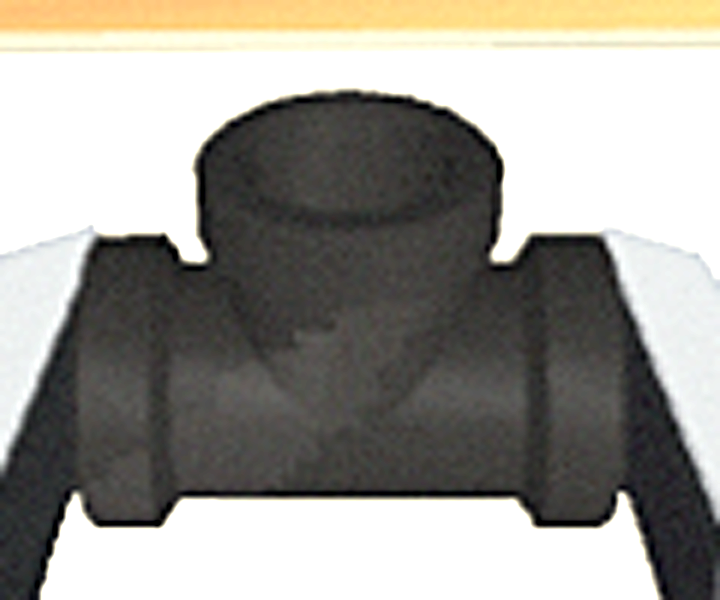

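```bash
python3 -m crank '[[[0.0,0,-0.003],0,-0.5],[[0.0,0,-0.005],0,-0.5],[[0.0,0,-0.007],0,-0.5],[[0,0,-0.0085],0,-0.5],[[0,0,-0.0085],0,-0.5],[[0,0,-0.0085],0,-0.5]]'; python3 snap.py wrist w6;python3 -c "
import cv2
a=cv2.imread('pics/w6.png')[175:275,195:315];cv2.imwrite('pics/w6z.png',cv2.convertScaleAbs(cv2.resize(a,(720,600),interpolation=cv2.INTER_CUBIC),alpha=2.5))"
```

```text
time_s: 5.7
tcp_pos: [630.2, -302.1, 30.1]
ee_rot: [0.004, 1.0, -0.021, 0.005]
contact_force: [-4.7, 2.4, 15.1]
gripper_width: 55.9
5.75 [ 630.2 -302.1   30.1] [ 0.0038  0.9998 -0.0211  0.0047] [-3.7  1.9 14.6] 55.50741806990353
```

View pics/w6z.png

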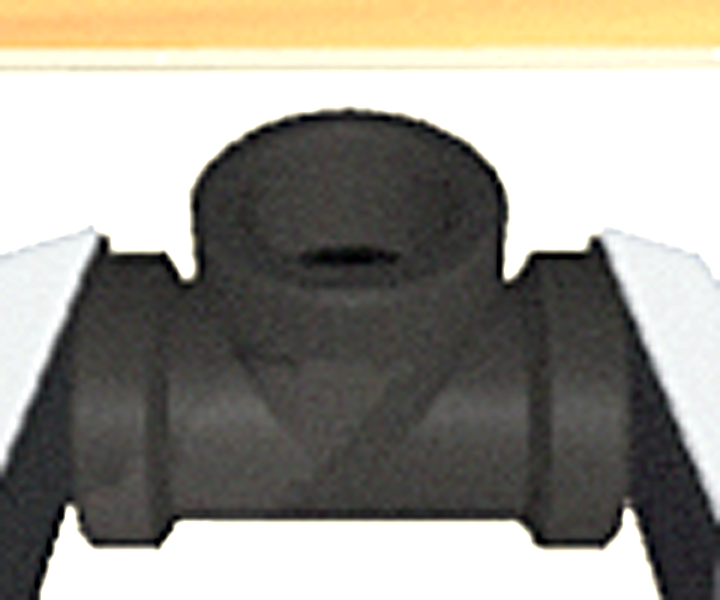

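```bash
python3 -c "
import json;from h import *
i=json.load(open('pics/w6.json'));c=np.array(i['pose'])[:3,3];print(c)
for m in ([625+26,-303,45+10],):
  d=c-m;print(np.degrees(np.arctan2(d[0],d[2])))"; python3 pitch.py w6 630.2 -302.1 45 -2.6 205 180 302 268
```

```text
[ 704.3798031  -305.1452482   210.43420968]
18.953690071271165
-30 [ -4.4   3.1 -29.   -0.7] 0.079
-10 [-5.6  1.2  8.5 -1. ] 0.062
10 [-4.3  3.5 27.2 -0.8] 0.053
30 [-4.1  3.5 28.  -0.9] 0.053
```

```bash
python3 -m crank '[[[0,0,0.02],0,-0.5],[[0,0,0.06],0,-0.5],[[-0.02,0.02,0.10],0,-0.5],[[-0.02,0.04,0.10],0,-0.5]]'; python3 snap.py wrist w7;python3 -c "
import cv2
a=cv2.imread('pics/w7.png')[175:275,195:315];cv2.imwrite('pics/w7z.png',cv2.convertScaleAbs(cv2.resize(a,(720,600),interpolation=cv2.INTER_CUBIC),alpha=2.5))"
```

```text
time_s: 6.15
tcp_pos: [610.7, -263.2, 136.8]
ee_rot: [0.006, 1.0, -0.021, 0.009]
contact_force: [1.1, -0.8, -0.7]
gripper_width: 55.6
6.2 [ 610.8 -259.5  133.8] [ 0.0045  0.9998 -0.0204  0.0069] [-0.9  2.8 -1.9] 56.0249490698522
```

View pics/w7z.png

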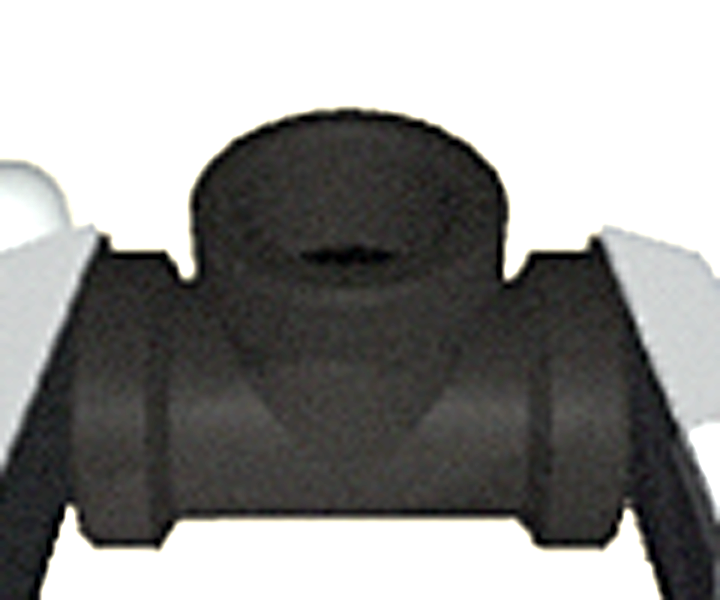

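```bash
python3 -m crank '[[[-0.03,0,0.05],0.1,-0.5],[[-0.06,0.03,0.09],0.2,-0.5],[[-0.087,0.07,0.102],0.3,-0.5],[[-0.087,0.12,0.102],0.45,-0.5],[[-0.087,0.16,0.102],0.6,-0.5],[[-0.087,0.20,0.102],0.75,-0.5],[[-0.087,0.235,0.102],0.894,-0.5],[[-0.087,0.257,0.102],0.894,-0.5],[[-0.087,0.257,0.102],0.894,-0.5],[[-0.087,0.257,0.102],0.894,-0.5]]'; python3 snap.py wrist w8; python3 snap.py scene s8; python3 snap.py top t8
```

```text
time_s: 7.2
tcp_pos: [523.7, -2.5, 235.3]
ee_rot: [0.001, 0.91, 0.414, 0.008]
contact_force: [0.4, -0.1, -1.1]
gripper_width: 55.5
7.25 [523.8  -3.  235.4] [0.001  0.9103 0.4138 0.0078] [-0.9  0.2 -1.6] 55.34778664172239
7.3 [523.8  -3.3 235.5] [9.000e-04 9.105e-01 4.135e-01 7.900e-03] [ 0.2 -0.2 -0.8] 55.84971106071233
7.35 [523.8  -3.3 235.5] [0.001  0.9106 0.4133 0.008 ] [ 0.   0.1 -1.6] 55.4364753882672
```

View pics/w8.png

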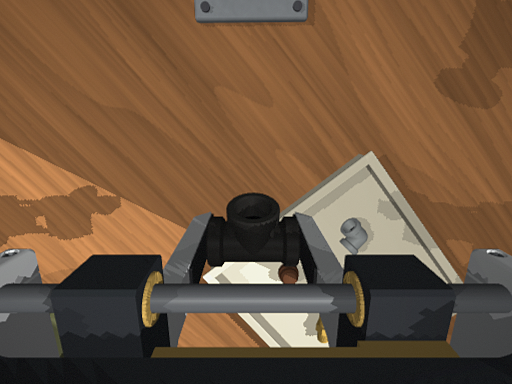

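View pics/s8.png

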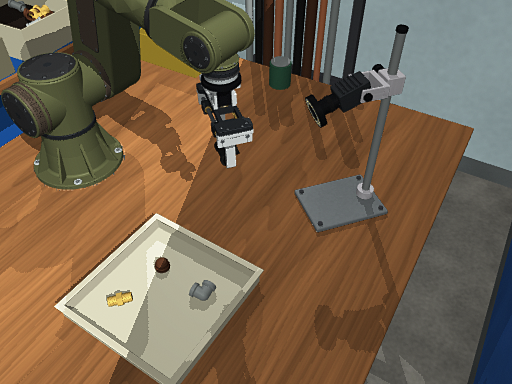

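View pics/t8.png

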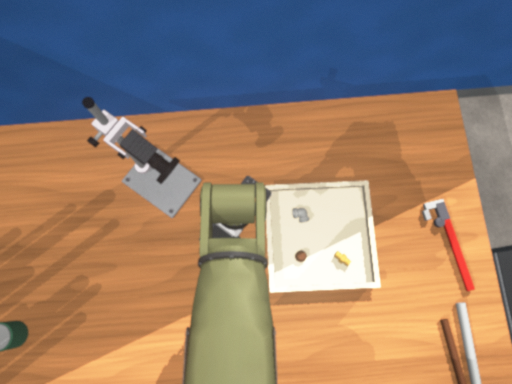

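```bash
python3 -c "
import json;from h import *
i=json.load(open('pics/w8.json'))
A=atz(i,195,20.5,14);B=atz(i,307.5,20.5,14);print(A,B,np.linalg.norm(A-B),np.degrees(np.arctan2(*(A-B)[[1,0]]))-90)
h1=atz(i,205.5,6.5,14);h2=atz(i,296.5,6.5,14);print(h1,h2,np.degrees(np.arctan2(*(h1-h2)[[1,0]]))-90)
i=json.load(open('pics/top0.json'));k=100/140
# plate corners in t0 (800x600 img): left (192,281) right(313,281) bottom(268,338)
L,R,Bm=[atz(i,u*.64,v*.64,14) for u,v in((192,281),(313,281),(268,338))];print(L,R,Bm,np.linalg.norm(L-Bm),np.linalg.norm(R-Bm))
print(np.degrees(np.arctan2(*(L-Bm)[[1,0]]))-90,)
"
```

```text
[597.30113735 194.26842791  14.        ] [709.82405204  96.70749319  14.        ] 148.92797692854276 49.07367496278732
[619.02988645 197.02642484  14.        ] [709.04314603 119.03863155  14.        ] 49.094232213465915
[728.68277026 339.47540201  14.        ] [708.01276341 101.25384888  14.        ] [601.60758286 194.66078279  14.        ] 192.66389696812524 141.58713836664035
-41.26703174738968
```

```bash
python3 -m crank '[[[0.01,0.011,0],0.004,-0.5],[[0.02,0.023,0],0.004,-0.5],[[0.03,0.035,0],0.004,-0.5],[[0.041,0.047,0],0.004,-0.5],[[0.041,0.047,0],0.004,-0.5],[[0.041,0.047,0],0.004,-0.5]]'; python3 snap.py wrist w9; python3 snap.py scene s9 tee_mouth tee;python3 -c "
import cv2
a=cv2.imread('pics/s9.png')[80:180,200:340];cv2.imwrite('pics/s9z.png',cv2.convertScaleAbs(cv2.resize(a,(798,570),interpolation=cv2.INTER_CUBIC),alpha=1.8))"
```

```text
time_s: 7.95
tcp_pos: [564.9, 44.0, 235.0]
ee_rot: [0.001, 0.91, 0.415, 0.008]
contact_force: [-0.1, 0.6, -2.0]
gripper_width: 55.4
8.0 [564.8  43.6 235.3] [9.000e-04 9.097e-01 4.152e-01 7.700e-03] [ 0.1 -0.3 -1.8] 56.0788829294846
tee_mouth [([243.0, 135.0, 255.0, 162.0], 0.49)]
tee [([243.0, 134.0, 253.0, 158.0], 0.61)]
8.15 [564.7  43.3 235.6] [0.001  0.9098 0.4149 0.008 ] [ 0.2 -1.1 -0.7] 55.97355071386639
```

View pics/w9.png

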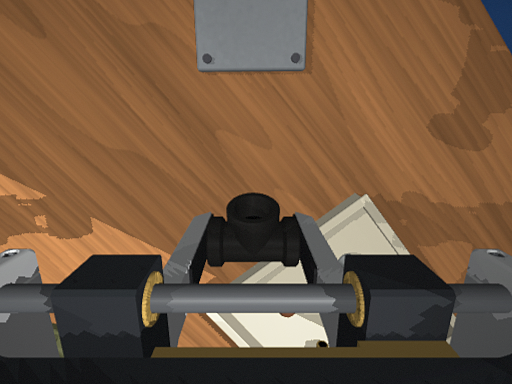

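View pics/s9z.png

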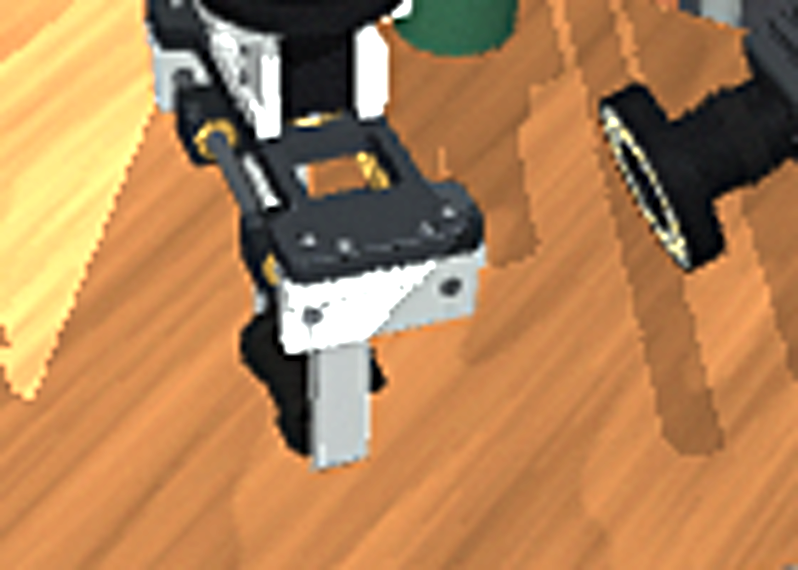

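```bash
cat > ov2.py <<'E'
from h import *
import json,sys
n='s9';i=json.load(open('pics/s9.json'));im=cv2.imread('pics/s9.png')
x0,y0,w,h=230,125,40,45;K=9
az=np.radians(48.9);tcp=np.array([564.7,43.4,235.5]);out=[]
def dr(c,t,dx,dz,ax0):
    t=np.radians(t);X=np.array([np.cos(az)*np.cos(t),np.sin(az)*np.cos(t),np.sin(t)]);Y=np.array([-np.sin(az),np.cos(az),0]);Z=np.cross(X,Y);R=np.array([X,Y,Z]).T
    C=tcp+dx*np.array([np.cos(az),np.sin(az),0])+[0,0,dz]
    for ax,col in (((0,1,0),(0,255,0)),((0,-1,0),(255,255,0)),((1,0,0),(0,0,255))):
        ax=np.array(ax,float);e1=np.array([0,0,1.]);e2=np.cross(ax,e1)
        for s,r in ((28,16),(20,16),(28,10.5)):
            q=np.array([proj(i,C+R@(s*ax+r*(np.cos(a)*e1+np.sin(a)*e2))) for a in np.arange(0,6.29,.2)])
            cv2.polylines(c,[((q-(x0,y0)+.5)*K).astype(np.int32)],True,col,1)
for t in (15,27):
    c=cv2.convertScaleAbs(cv2.resize(im[y0:y0+h,x0:x0+w],None,fx=K,fy=K,interpolation=cv2.INTER_CUBIC),alpha=1.8)
    dr(c,t,-4.4,17,0);out.append(c)
cv2.imwrite('pics/ov2.png',np.hstack(out))
E
python3 ov2.py
```

```text
(no output)
```

View pics/ov2.png

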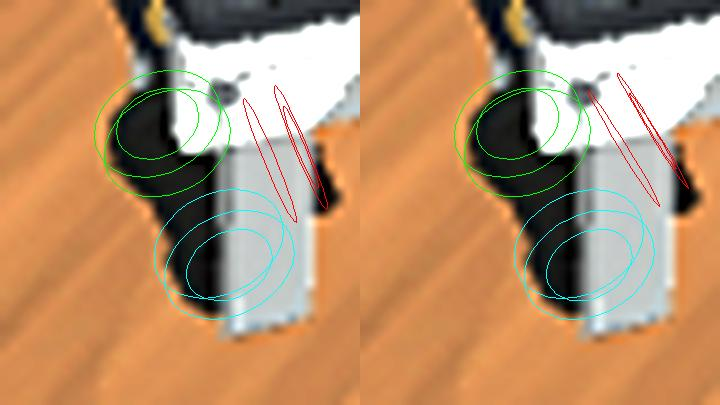

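```bash
sed -i 's/for t in (15,27):/for t in (15,20):/; s/dr(c,t,-4.4,17,0)/dr(c,t,-1.0,16,0)/' ov2.py; python3 ov2.py
python3 - <<'E'
# wrist ellipse overlay for candidates
from h import *
import json
i=json.load(open('pics/w9.json'));im=cv2.imread('pics/w9.png');x0,y0,w,h=195,180,115,95;K=3.4
az=np.radians(48.9);tcp=np.array([564.8,43.7,235.3]);out=[]
for t,dx in ((15,-1),(20,-1),(15,-4),(20,-4)):
    c=cv2.convertScaleAbs(cv2.resize(im[y0:y0+h,x0:x0+w],None,fx=K,fy=K,interpolation=cv2.INTER_CUBIC),alpha=2.5)
    t=np.radians(t);X=np.array([np.cos(az)*np.cos(t),np.sin(az)*np.cos(t),np.sin(t)]);Y=np.array([-np.sin(az),np.cos(az),0]);Z=np.cross(X,Y);R=np.array([X,Y,Z]).T
    C=tcp+dx*np.array([np.cos(az),np.sin(az),0])+[0,0,16]
    for ax,col in (((0,1,0),(0,255,0)),((0,-1,0),(255,255,0)),((1,0,0),(0,0,255))):
        ax=np.array(ax,float);e1=np.array([0,0,1.]);e2=np.cross(ax,e1)
        for s,r in ((28,16),(20,16)):
            q=np.array([proj(i,C+R@(s*ax+r*(np.cos(a)*e1+np.sin(a)*e2))) for a in np.arange(0,6.29,.2)])
            cv2.polylines(c,[((q-(x0,y0)+.5)*K).astype(np.int32)],True,col,1)
    out.append(c)
cv2.imwrite('pics/ov3.png',cv2.resize(np.vstack([np.hstack(out[:2]),np.hstack(out[2:])]),(720,594)))
E
```

```text
(no output)
```

View pics/ov2.png

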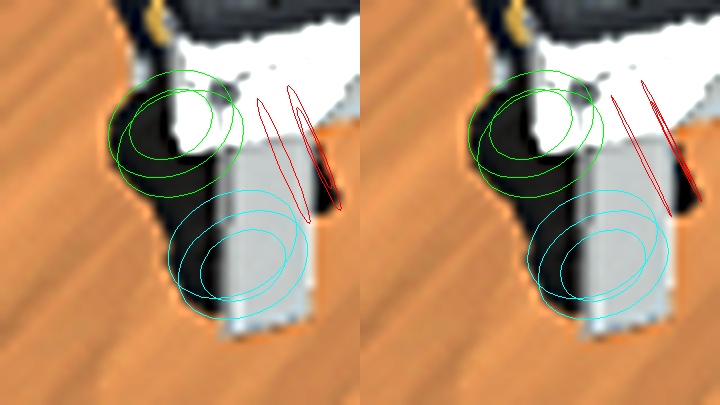

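View pics/ov3.png

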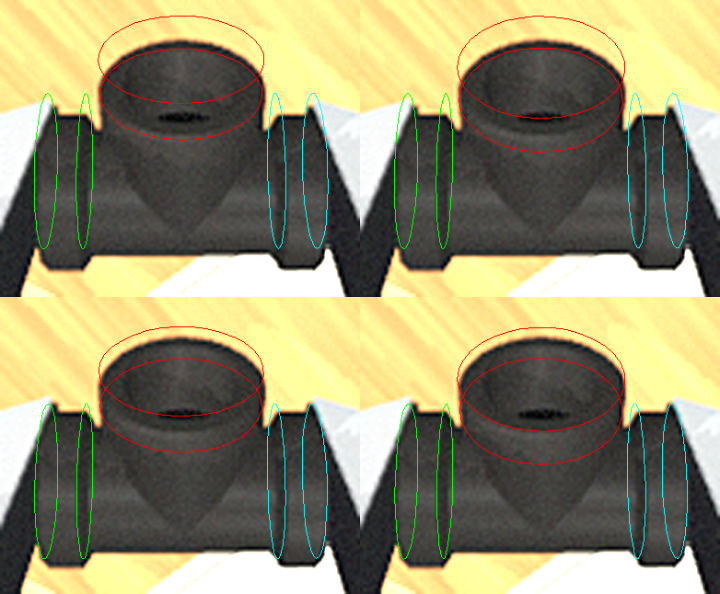

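```bash
python3 - <<'E'
from fit import *
a=cv2.imread('pics/scene0.png');out=[]
x0,y0,w,h=298,55,76,80;K=7
for t in (18,24):
    p=[652.1,144.2,307.4,np.radians(229.0),np.radians(t)]
    c=cv2.convertScaleAbs(cv2.resize(a[y0:y0+h,x0:x0+w],(400,421),interpolation=cv2.INTER_CUBIC),alpha=2);k=400/w
    f=lambda P:np.array([((proj(S,q)-(x0,y0)+.5)*k) for q in P],np.int32)
    cv2.polylines(c,[f(circ(p))],True,(0,255,0),1)
    x,y,z=frame(p);L=np.array(p[:3])
    cv2.polylines(c,[f([L,L+130*x])],False,(0,0,255),1)
    for sy in(-23,23):
        for sz in (-23,23): cv2.polylines(c,[f([L+sy*y+sz*z+55*x,L+sy*y+sz*z+130*x])],False,(255,0,255),1)
    out.append(c)
cv2.imwrite('pics/ov4.png',np.hstack(out))
E
```

```text
(no output)
```

View pics/ov4.png

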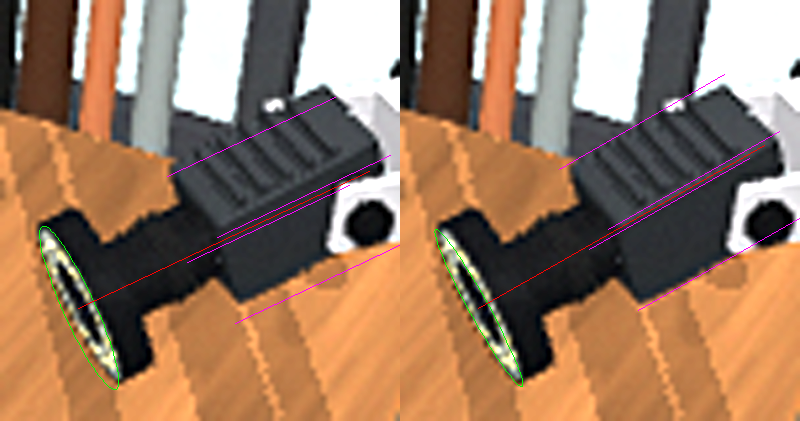

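```bash
python3 -m crank '[[[-0.001,-0.001,0.003],0,-0.5],[[-0.002,-0.002,0.006],0,-0.5],[[-0.002,-0.002,0.006],0,-0.5],[[-0.002,-0.002,0.006],0,-0.5],[[-0.002,-0.002,0.006],0,-0.5],[[-0.002,-0.002,0.006],0,-0.5]]'; python3 snap.py scene s10; python3 snap.py top t10; python3 -c "
import cv2,numpy as np
a=cv2.imread('pics/s10.png')[60:190,200:360];b=cv2.imread('pics/t10.png')[100:230,90:250]
cv2.imwrite('pics/v10.png',cv2.convertScaleAbs(np.hstack([cv2.resize(a,(400,325),interpolation=cv2.INTER_CUBIC),cv2.resize(b,(400,325),interpolation=cv2.INTER_CUBIC)]),alpha=1.5))"
```

```text
time_s: 8.75
tcp_pos: [562.6, 41.3, 241.5]
ee_rot: [0.001, 0.91, 0.415, 0.008]
contact_force: [-0.3, -0.2, -1.0]
gripper_width: 55.8
8.8 [562.6  41.3 241.5] [9.000e-04 9.098e-01 4.149e-01 7.900e-03] [ 0.5 -0.6 -2.1] 55.642048779911015
8.85 [562.7  41.3 241.5] [0.001  0.9098 0.4149 0.0079] [-0.1  0.2 -1.5] 55.61049359854564
```

View pics/v10.png

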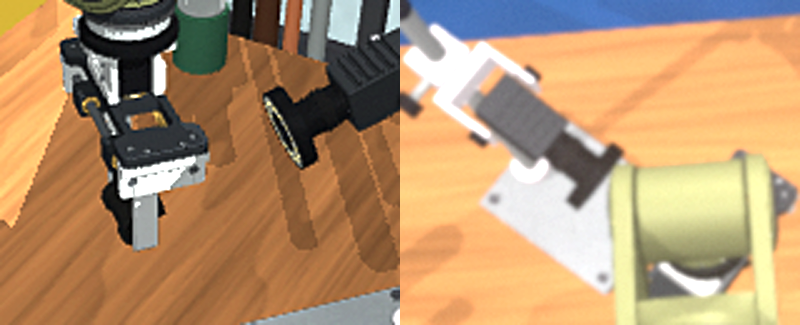

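```bash
python3 - <<'E'
from h import *
import json
i=json.load(open('pics/s10.json'));L=np.array([652.1,144.2,307.4]);az=np.radians(49)
im=cv2.imread('pics/s10.png');x0,y0=220,80;K=6.5
c=cv2.convertScaleAbs(cv2.resize(im[y0:y0+85,x0:x0+115],None,fx=K,fy=K,interpolation=cv2.INTER_CUBIC),alpha=1.8)
f=lambda p:tuple(int(v) for v in (proj(i,p)-(x0,y0)+.5)*K)
for t,col in((18,(0,255,0)),(22,(0,0,255))):
    t=np.radians(t);x=np.array([np.cos(az)*np.cos(t),np.sin(az)*np.cos(t),np.sin(t)]);cv2.line(c,f(L),f(L-120*x),col,1);y=np.array([-np.sin(az),np.cos(az),0]);z=np.cross(x,y)
    q=np.array([f(L-120*x+16*(np.cos(a)*y+np.sin(a)*z)) for a in np.arange(0,6.3,.2)]);cv2.polylines(c,[q],True,col,1)
cv2.imwrite('pics/ov5.png',c)
E
```

```text
(no output)
```

View pics/ov5.png

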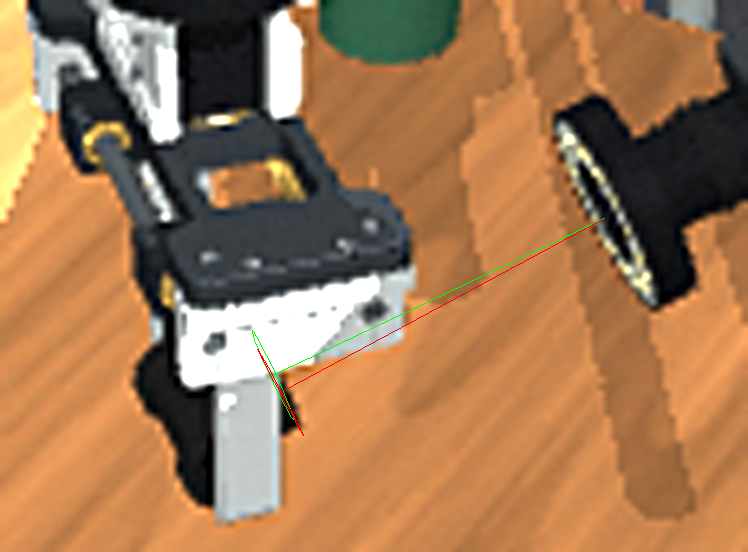

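```bash
python3 -c "
from cell import ctrl
print(ctrl.hand_in());s=ctrl.observe();print(s['time_s'],s['tcp_pos'],s['gripper_width'])"
```

```text
the job is handed in; nothing more can be done
None
the job is handed in; nothing more can be done
```

I took the tee out of the pan by its run ends and tipped the branch up against the pan's far rim. The moves can only turn the tool about the vertical, so this was how I matched the camera's tilt. I then held the tee in front of the lens and handed the job in at about 8.9 s. No verdict was reported.

**Last checks:**
- **Held still:** the opening was about 55.6 mm on the 56 mm run, and the measured arm pose was steady. I had no direct reading of finger force.
- **Mouth position:** in the scene picture, the visible corner of the mouth falls within a pixel or so of where a mouth 120 mm out on the optical axis should be. Side to side, the tee lines up with the stand, whose bearing I measured at 49°.
- **Run:** level to about 1°, judging by the tool's orientation.
- **Other fittings and camera:** the last picture showing the fittings, taken at 7.35 s, has them where they lay, and the arm did not go near them after that. The camera showed no sign of being touched.

**What disagreed:**
- **Tee's upward tilt:** the wrist mouth ellipse gave about 17°, the scene side view about 15°, the rim geometry about 21°, and one outline fit 27°. I took about 16–17°.
- **Camera's tilt:** I measured 18–22°. Against the tee estimate I used, the mouth is about 2–6° off square, inside the 11° limit. If the 27° fit were right, it would be 5–9° off.
- **Tee's place in the grip:** the wrist and scene pictures differ by about 3 mm along the branch, which is well inside the limits.

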